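Twist a milling jar home in the sprung holder of a vibratory mill

ROBOT

A 6-joint arm with a two-finger parallel gripper is mounted at the origin on a cart in front of the work surface, level with it; the furniture and walls round the work are solid. World frame = base frame: x ahead of the robot, y to its left, z up, the work surface at z = 0. Lengths are in m, angles in degrees, forces in N, time in s.
With the tool pointing down it reaches from about 0.4 to 0.825 m from the base axis. Payload 7 kg.
Tool frame: the origin (TCP) lies midway between the tips of the shut fingers; the grasp point (between the pads) lies 19 mm behind it; z points along the fingers, y is the direction in which the jaws open and shut (so a half turn about z gives the same grasp; the last joint's range is limited). The gripper opens to 88 mm and grips with 3 to 60 N. Pads are 19 mm wide; open, the fingers measure 130 mm over their backs; the gripper's body (78 mm by 193 mm) begins 47 mm behind the grasp point.
Start: joints at [16.507, 20.546, 0.682, 0, -70.136, -16.507], TCP at [0.675, -0, 0.198] pointing down, gripper open.
Joint ranges: [-176.03, 176.03], [-82.01, 121.73], [-58.28, 71.71], [-173.87, 95.51], [-174.79, -0.11], [-173.66, 173.66]. Speed limits (degrees/s): [136.94, 136.94, 172.46, 180, 180, 180].

INTERFACE

Orientations are given as [roll, pitch, yaw] about the fixed x, y, z axes, in that order (R = Rz(yaw) Ry(pitch) Rx(roll)).
In Python, from plant import r gives the robot as it stands. The module is installed in compiled form; this text tells all that it offers.
- The arm moves only by the tool send_rows, never from a script. Its argument "motion" is a list of rows, each an object with "travel": the shift along the tool's x, y, z in m, a list of three; "spin": the turn about the tool's z in degrees. In form: [{"travel": [tx, ty, tz], "spin": spin}, ...]. A call has 1 to 5 rows; each row shifts and turns the pose as measured when the row begins, along the tool's axes as they then stand; what a row does not reach is not made up. A row lasts 1/12 s, in which the tool goes at most 41.7 mm and 7.16 degrees, less where a joint would pass 70% of its speed; a pose out of reach is approached as far as the arm can. A call is refused whole if a number of a shift passes 0.0417 or a number of a turn 7.16, either way. A call with a gripper value outside its range is refused whole. "gripper" is the gripper command: -1 is shut, 1 is fully open, values between are in proportion, set as the call begins (left out, the last holds). The fingers move at their own pace and stop on an object; "squeeze" is the grip in N (left out, the last holds). Time passes only in rows, so rows that do not move let the fingers close. It gives the time, the measured TCP pose, the force and the opening at its end, in the units of the state.
- r.get_state(): the state, without advancing time (a new reading comes with each control period).
- r.capture(name): name is "scene" or "side" or "wrist"; returns (picture, depth): 400x640x3 uint8, blue, green, red; 400x640 float32, m along the optical axis (not along the pixel's ray), 0 where there is no reading.
- r.get_calibration(name): a dict with "fov_y" (degrees; the focal length in pixels is half the picture's height over the tangent of half this angle, whatever the lens; pixels are square), "cx", "cy" (the principal point, pixels), "origin" and "orientation" of the camera in the world. Camera axes: x right, y down, z forward; pixel columns grow to the right and rows downward; lengths in m; the calibration is good to about 2 mm. The wrist camera is an equidistant fisheye: a pixel r from the principal point sees the ray r / f radians off the axis. A picture is of the moment at which its call begins: read the wrist's pose just before it. get_calibration takes no time and is no camera call; for the wrist camera it gives the pose at the moment of the call.
- r.close_job(): hands the job in, once; it reports no verdict.
Trained networks look in the newest picture that a camera, given by its name, has taken for a name from the list of things; names that differ only in an ending like _2 or _b are one class to them, and where a whole thing is asked for, a point or a joint stands for the part that bears it (a point fixed in the world has none). Each returns a list of dicts, best first, with "conf" (0 to 1); they miss things now and then, are a little off and sometimes report something else, mostly with a low value. They report only what shows in the picture. A call takes as long as a camera call.
- r.boxes_of(camera, target): "at" ([x, y, z] in m, in the coordinates of the camera as it stood for that picture, good to about 4 mm: the middle of the surface that is visible of it).
- r.pinpoint(camera, target): "at" ([x, y, z] in m, in the coordinates of the camera as it stood for that picture, good to about 4 mm: a listed point, or the origin of a listed thing).
The state is a dict: "time_s": time; "joints": joint angles; "qd": joint speeds; "joint_torque": joint torques, N m; "tcp_pos": TCP position; "eef_rot": TCP orientation; "contact_force": force on the tool from outside, world axes, zero at the start; "moment": the same for the moment, N m; "gripper_width": finger opening in m.
Only numpy, scipy, OpenCV 4.12 (cv2) and the standard library are available. Lean on these libraries where they do the work, as an engineer would, in place of code of your own. Each camera call takes 0.05 s, during which the arm holds its last target. There are 200 camera calls.

TASK

Load the steel milling jar into the round holder on top of the vibratory mill and work it down until it is fully home, so that it cannot shake loose in the run. The holder's spring plungers grip the jar tightly, so press lightly and twist it down: a straight shove drives the sprung platform onto its stops, which must not happen. Let go of the jar, and leave the bottle, the brush, the tweezers and the brass weights undisturbed.

Things in the scene. Friction and masses are not known exactly. Their poses are not given: they have to be found in the camera images.
- jar_center (a point): Centre of the closed milling jar, on its axis 42 mm above its foot: a loose steel cylinder, 84 mm tall, 0.25 to 0.42 kg, upright on the bench at first; z along it, up. Heights from the foot: taper, 39 to 44 mm diameter, 0 to 12 mm; plain sleeve 44 mm diameter to 37 mm; collar 52 mm diameter, 37 to 42 mm; knurled lid (fixed) 44 mm diameter, 42 to 84 mm: the place to grip.
- mill: Vibratory mill, fixed: a grey box 150 x 150 x 64 mm with a dial and a switch on its front (-x side); on it four coil springs carry a square aluminium platform, 130 mm wide, top at 98 mm, with spring caps 9 mm high and the jar holder in its middle. Origin: on the bench, straight below the holder's axis; z up.
- holder_mouth (a point): Centre of the holder's open mouth, in the plane of its rim, 138 mm above the bench. The holder is an upright steel ring, bore 47 mm, outside 62 mm, 36 mm deep, fixed on the sprung platform. The jar enters it freely for the first 15 mm.
- holder_floor (a point): Centre of the floor of the holder's bore, on its axis, 36 mm below the mouth, 102 mm above the bench with the platform up; z up. The jar is home when its foot stands on this floor: jar_center is then 42 mm above this point and the collar's underside 1 mm above the holder's rim.
- mill_platform (a joint): How far the sprung platform (with the holder) is pressed down, in m: 0 = up, where it rests even with the jar in it; 0.012 = down on its stops. It starts to give at 5 N and then sinks 1 mm for each further 1.3 N, so 0.011 takes 19 N.
- vial_white: White plastic bottle with a blue cap, 26 mm diameter, 58 mm tall, standing on the bench; to be left alone. Origin: centre of its underside.
- chip_brush: Flat brush with a wooden handle, 34 x 165 x 12 mm, lying on the bench; to be left alone. Origin: centre of its underside.
- tweezers: Steel tweezers, 12 x 128 x 10 mm, lying on the bench; to be left alone. Origin: centre of its underside.
- weight: Brass knob weight, 38 mm diameter, 62 mm tall; to be left alone. Origin: centre of its underside.
- weight_small: Smaller brass knob weight, 29 mm diameter, 48 mm tall; to be left alone. Origin: centre of its underside.
- plungers (a point): Point on the holder's axis, 14 mm below its mouth, at the level of three spring plungers in its wall, 120 degrees apart, round noses 20 mm from the axis. They grip the jar on the last 20 mm of its way: pushed straight it slides at 22 to 36 N; while turned (to and fro will do, up to 0.8 N m) 5 to 12 N is enough, as with 1.5 mm down for each 0.35 rad.

How it is judged:
By the outcome, as a careful person would: the job done as asked, in the order asked, and still so for the second after the job is handed in, with the robot touching nothing.
It also fails if it takes over 64 s, if anything falls off the work surface, if the arm or the gripper's body presses on something with over 40 N, if the wrist force passes 120 N, or if a joint passes its speed limit or range.

## Working session

There is one attempt and no reset: what is moved stays moved. The work goes in short steps, Python scripts to look and compute and a tool call to move; the robot and the scene stay as the last step left them, time stands still between calls to the robot, and variables do not carry over. Pictures are saved under pics/ and viewed, about 8 in all and at most 12, crops included, and the job is handed in when it is done.

Besides the shell and the picture viewer there is one more tool, called after "Request:" as name([rows], argument=value, ...), one row to a line, values as JSON. send_rows: Moves the arm, as the interface text tells. Its arguments: {"type":"object","properties":{"motion":{"type":"array"},"gripper":{"type":"number"},"squeeze":{"type":"number"}},"required":["motion"]}

```bash
mkdir -p pics; cat > h.py <<'E'
from plant import r
import numpy as np, cv2
from scipy.spatial.transform import Rotation as R
def w(cam,at,c=None):
    c=c or r.get_calibration(cam)
    o=np.array(c["orientation"],float)
    M=o if o.shape==(3,3) else R.from_euler('xyz',o,degrees=True).as_matrix()
    return M@np.array(at)+np.array(c["origin"])
E
python3 - <<'E'
from h import *
s=r.get_state(); print(s)
ims=[]
for c in ("scene","side"):
    im,d=r.capture(c); ims.append(im); print(c,r.get_calibration(c))
    for t in ("jar_center","holder_mouth","mill","vial_white","chip_brush","tweezers","weight","weight_small"):
        for q in r.pinpoint(c,t)[:2]: print(c,t,round(q["conf"],2),w(c,q["at"]).round(4))
cv2.imwrite("pics/a.png",cv2.resize(np.vstack(ims),(480,600)))
cv2.imwrite("pics/scene.png",ims[0]);cv2.imwrite("pics/side.png",ims[1])
E
```

```text
{'time_s': 0.0, 'joints': array([ 1.65060508e+01,  2.05912602e+01,  6.32211694e-01, -2.03913371e-02,
       -7.01364943e+01, -1.65074234e+01]), 'qd': array([-0.07473538, -0.02873302, -0.06180222,  0.02580468, -0.06571203,
       -0.01891633]), 'joint_torque': array([-8.00930356e-04, -5.82726967e+01,  2.93058443e+01,  6.99745238e+00,
        6.93249181e-03, -2.06530804e-04]), 'tcp_pos': array([ 6.74442752e-01, -4.54687832e-05,  1.97311996e-01]), 'eef_rot': array([ 1.79902948e+02, -8.77123941e-03, -9.00083097e+01]), 'contact_force': array([ 0.09356793, -0.75799376, -0.16333389]), 'moment': array([ 0.00917391,  0.01777773, -0.01069808]), 'gripper_width': 0.08769054792685414}
scene {'fov_y': 51.523062848451005, 'cx': 324.8505845980496, 'cy': 203.75598647547295, 'origin': array([-0.26013614, -0.60385465,  0.9955933 ]), 'orientation': array([-133.27110007,   -0.37060579,  -58.38946846])}
scene jar_center 0.71 [0.4858 0.1581 0.0407]
scene holder_mouth 0.73 [ 0.462  -0.2829  0.136 ]
scene mill 0.82 [ 0.4672 -0.2884  0.0006]
scene vial_white 0.47 [ 0.4774 -0.1129 -0.0041]
scene chip_brush 0.6
[... 154 characters left out ...]
.6071 -0.4607 -0.0044]
scene weight 0.45 [ 0.6069 -0.4598 -0.0037]
scene weight_small 0.64 [ 0.6315 -0.5077 -0.0042]
side {'fov_y': 43.78344744310206, 'cx': 322.9304669688201, 'cy': 195.75974895912006, 'origin': array([ 0.14080461, -1.15534676,  0.86432513]), 'orientation': array([-123.95250381,   -0.37359853,  -19.45961914])}
side jar_center 0.76 [0.4843 0.1554 0.0398]
side holder_mouth 0.72 [ 0.4581 -0.2913  0.1377]
side mill 0.91 [ 0.4618 -0.2889 -0.001 ]
side vial_white 0.73 [ 4.734e-01 -1.170e-01 -4.000e-04]
side tweezers 0.68 [ 0.452  -0.4913 -0.001 ]
side tweezers 0.55 [ 0.4368  0.2535 -0.0023]
side weight 0.81 [ 0.6077 -0.4578  0.0007]
side weight_small 0.56 [ 0.6291 -0.5052  0.0016]
```

View pics/a.png

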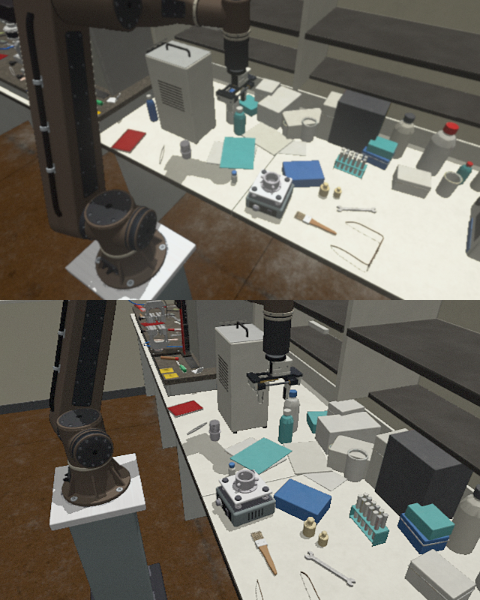

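The overview shows the jar by the tall cabinet at scene-left, the mill centre, the bottle beside it, and the brush, weights and tweezers further away. I'll check the obstacle heights around the jar and along the path.

```bash
python3 - <<'E'
from h import *
P=[]
for c in ("scene","side"):
    im,d=r.capture(c); k=r.get_calibration(c)
    f=200/np.tan(np.radians(k["fov_y"]/2))
    v,u=np.mgrid[:400,:640]; m=d>0
    p=np.stack([(u-k["cx"])/f*d,(v-k["cy"])/f*d,d],-1)[m]
    M=R.from_euler('xyz',k["orientation"],degrees=True).as_matrix()
    P.append(p@M.T+k["origin"])
P=np.vstack(P)
g=np.full((20,22),-1.)
for x,y,z in P:
    i=int((x-.3)//.03); j=int((y+.4)//.04)
    if 0<=i<20 and 0<=j<22 and x>.3 and y>-.4: g[i,j]=max(g[i,j],z)
print("y",(np.arange(22)*4-40).tolist())
for i in range(16): print(30+3*i,(g[i]*100).round().astype(int).tolist())
# jar-lid & ring fit
for n,cx,cy,lo,hi in(("lid",.485,.157,.08,.09),("ring",.460,-.287,.132,.143)):
    q=P[(abs(P[:,0]-cx)<.04)&(abs(P[:,1]-cy)<.04)&(P[:,2]>lo)&(P[:,2]<hi)]
    (a,b),rad=cv2.minEnclosingCircle(q[:,:2].astype(np.float32)); print(n,len(q),a,b,rad,q.mean(0))
E
```

```text
y [-40, -36, -32, -28, -24, -20, -16, -12, -8, -4, 0, 4, 8, 12, 16, 20, 24, 28, 32, 36, 40, 44]
30 [-100, -100, -100, -100, -79, -79, -78, -79, -79, -79, 74, 74, 67, -79, -79, -79, -79, -79, -79, -79, -79, -79]
33 [1, 1, 1, 1, 0, 1, 0, 1, 1, 1, 1, 73, 65, 1, 1, 1, 1, 1, 1, 1, 1, 2]
36 [1, 6, 7, 10, 10, 1, 1, 1, 1, 1, 0, 73, 65, 1, 1, 2, 1, 1, 1, 1, 1, 2]
39 [10, 11, 10, 11, 11, 1, 1, 1, 1, 1, 1, 71, 65, 1, 0, 1, 1, 1, 1, 1, 2, 1]
42 [10, 13, 14, 14, 10, 1, 1, 0, 1, 1, 1, 71, 68, 1, 1, 1, 1, 1, 1, 1, 1, 1]
45 [7, 14, 14, 14, 10, 1, 6, 6, 1, 1, 1, 70, 70, 9, 9, 1, 1, 1, 1, 1, 2, 1]
48 [7, 11, 14, 14, 11, 1, 6, 6, 2, 2, 2, 2, 69, 61, 9, 1, 1, 1, 1, 1, 1, 1]
51 [4, 11, 11, 10, 10, 0, 1, 2, 2, 2, 2, 2, 68, 61, 1, 0, 1, 0, 1, 1, 1, 1]
54 [1, 6, 6, 0, -79, 1, 2, 2, 2, 2, 3, 2, 65, 67, 41, 41, 41, 41, 41, 41, 1, 1]
57 [6, 6, 6, 5, 0, 0, 3, 2, 33, 34, 34, 61, 64, 66, 58, 41, 41, 41, 41, 43, 41, 15]
60 [6, 6, 6, 6, 1, 1, 2, 2, 31, 67, 67, 65, 65, 65, 56, 41, 41, 41, 41, 43, 41, 15]
63 [6, 6, 6, 6, 1, 1, 2, 2, 66, 67, 66, 65, 65, 55, 41, 44, 44, 44, 44, 43, 41, 0]
66 [6, 6, 6, -79, 1, 1, 1, 2, 66, 54, 39, 3, 1, 41, 41, 41, 41, 41, 41, 43, 40, -79]
69 [6, 6, -79, 1, 1, 2, 2, 2, 64, 59, 40, 2, 1, 40, 41, 41, 41, 41, 41, 43, 41, -79]
72 [6, 0, 1, 1, 1, 2, 1, 2, 34, 39, 39, 15, 1, 25, 41, 41, 41, 41, 41, 41, -79, -79]
75 [0, 0, 1, 1, 1, 2, 2, 2, 33, 34, 34, 15, 1, 1, 0, 0, 0, -79, -79, -79, -79, -79]
lid 172 0.48060691356658936 0.15421134233474731 0.025316206738352776 [0.48245119 0.15353132 0.08360683]
ring 369 0.4573000371456146 -0.288583904504776 0.035237960517406464 [ 0.45886949 -0.28999522  0.13656719]
```

Request:
send_rows([
  {"travel": [0,0.04,0],"spin": 0},
  {"travel": [0,0.04,0],"spin": 0},
  {"travel": [0,0.04,0],"spin": 0},
  {"travel": [0,0.04,0],"spin": 0},
  {"travel": [0,0.03,0],"spin": 5},
], gripper=1)

```text
time_s: 1.42
tcp_pos: [0.4826, -0.0008, 0.1918]
eef_rot: [179.6, -0.2, -95.0]
contact_force: [-0.3, 0.2, 0.1]
gripper_width: 0.0877
```

```bash
python3 - <<'E'
from h import *
s=r.get_state(); print(s["joints"],s["tcp_pos"],s["eef_rot"],s["time_s"])
E
```

```text
[ 2.33463430e+01  2.71036776e+00 -2.30765430e+01  3.23468163e-02
 -6.46620310e+01 -2.84063565e+01] [ 0.48258611 -0.00083224  0.19181826] [179.61896326  -0.23919036 -95.04526054] 1.4167
```

Request:
send_rows([
  {"travel": [0,0,0],"spin": -7.1},
  {"travel": [0,0,0],"spin": -7.1},
  {"travel": [0,0,0],"spin": -7.1},
  {"travel": [0,0,0],"spin": -7.1},
  {"travel": [0,0,0],"spin": -7.1},
])

```text
time_s: 1.83
tcp_pos: [0.475, -0.0013, 0.1947]
eef_rot: [179.9, 0.1, -60.1]
contact_force: [-0.3, -0.1, 0.0]
gripper_width: 0.0878
```

Request:
send_rows([
  {"travel": [0,0,0],"spin": -7.1},
  {"travel": [0,0,0],"spin": -7.1},
  {"travel": [0,0,0],"spin": -7.1},
  {"travel": [0,0,0],"spin": -7.1},
  {"travel": [0,0,0],"spin": -7.1},
])

```text
time_s: 2.25
tcp_pos: [0.475, -0.0012, 0.1961]
eef_rot: [-179.9, 0.0, -24.3]
contact_force: [0.2, 0.7, 0.1]
gripper_width: 0.0877
```

Request:
send_rows([
  {"travel": [0,0,0],"spin": -7.1},
  {"travel": [0,0,0],"spin": -7.1},
  {"travel": [0,0,0],"spin": -7.1},
  {"travel": [0,0,0],"spin": -4},
])

```text
time_s: 2.58
tcp_pos: [0.4751, -0.0013, 0.1969]
eef_rot: [-179.9, -0.1, 1.5]
contact_force: [-0.4, 0.3, -0.3]
gripper_width: 0.0875
```

Request:
send_rows([
  {"travel": [0.002,-0.035,0],"spin": 1.5},
  {"travel": [0.002,-0.035,0],"spin": 0},
  {"travel": [0.002,-0.035,0],"spin": 0},
  {"travel": [0,0,0],"spin": 0},
])

```text
time_s: 2.92
tcp_pos: [0.4802, 0.1056, 0.1983]
eef_rot: [-179.8, -0.3, 0.1]
contact_force: [-0.2, -0.0, -0.2]
gripper_width: 0.0877
```

```bash
python3 - <<'E'
from h import *
s=r.get_state(); print(s["tcp_pos"],s["eef_rot"],s["joints"])
c=r.get_calibration("wrist"); im,d=r.capture("wrist"); print(c)
for q in r.pinpoint("wrist","jar_center")[:2]: print(q["conf"],w("wrist",q["at"],c))
cv2.imwrite("pics/w1.png",im)
# lid top from depth
f=200/np.radians(c["fov_y"]/2) if 0 else 200/np.tan(np.radians(c["fov_y"]/2))
v,u=np.mgrid[:400,:640]; dx,dy=u-c["cx"],v-c["cy"]; rr=np.hypot(dx,dy)+1e-9; th=rr/f
ok=(d>0)&(th<1.4); t=np.tan(np.clip(th,0,1.4))
p=np.stack([dx/rr*t*d,dy/rr*t*d,d],-1)[ok]
M=R.from_euler('xyz',c["orientation"],degrees=True).as_matrix(); P=p@M.T+c["origin"]
q=P[(abs(P[:,0]-.485)<.04)&(abs(P[:,1]-.157)<.04)&(P[:,2]>.078)&(P[:,2]<.09)]
print(len(q),q.min(0),q.max(0),cv2.minEnclosingCircle(q[:,:2].astype(np.float32)) if len(q) else 0)
q=P[(P[:,2]>.1)&(P[:,2]<.38)&(P[:,1]>.12)&(P[:,0]>.5)]; print("cab x",np.percentile(q[:,0],[1,5,50]) if len(q) else 0)
E
```

```text
[0.48017848 0.10557987 0.19826392] [-1.79843444e+02 -2.57284607e-01  1.10509423e-01] [ 3.53809926e+01  2.85179107e+00 -2.20390899e+01  2.29277268e-02
 -6.48086637e+01  5.47201637e+01]
{'fov_y': 65.70646984690485, 'cx': 318.3148675616255, 'cy': 199.90384039680168, 'origin': array([0.55330429, 0.1051309 , 0.38433143]), 'orientation': array([ 1.64499255e+02,  1.47673388e-01, -8.99103296e+01])}
0.91 [0.48845679 0.1552138  0.04128699]
1406 [0.46501033 0.13233796 0.07816239] [0.50721589 0.17524117 0.08543509] ((0.48585671186447144, 0.15365782380104065), 0.02251572161912918)
cab x [0.50109665 0.50278288 0.51906006]
```

View pics/w1.png

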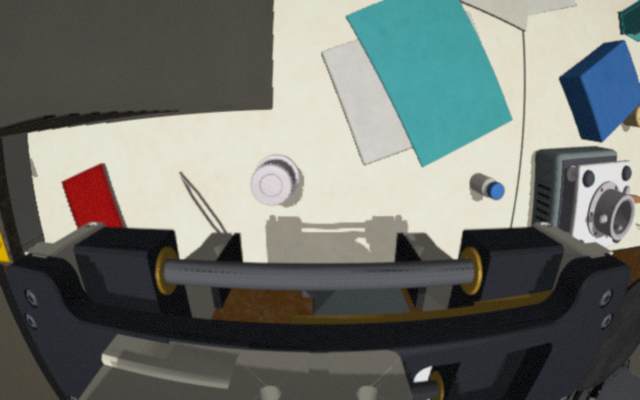

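The wrist view shows the jar lid at (274,182) and the cabinet at the upper left. The wrist camera hangs on the +x side of the gripper, facing the cabinet, so I'll back off, turn the tool half round, and grasp from there.

Request:
send_rows([
  {"travel": [0,0.037,0],"spin": 0},
  {"travel": [0,0.037,0],"spin": 0},
  {"travel": [0,0.034,0],"spin": 0},
  {"travel": [0,0,0],"spin": 7.1},
  {"travel": [0,0,0],"spin": 7.1},
])

```text
time_s: 3.43
tcp_pos: [0.4785, -0.0111, 0.198]
eef_rot: [-179.9, -0.2, -13.8]
contact_force: [0.1, 0.3, 0.8]
gripper_width: 0.0873
```

Request:
send_rows([
  {"travel": [0,0,0],"spin": 7.1},
  {"travel": [0,0,0],"spin": 7.1},
  {"travel": [0,0,0],"spin": 7.1},
  {"travel": [0,0,0],"spin": 7.1},
  {"travel": [0,0,0],"spin": 7.1},
])

```text
time_s: 3.85
tcp_pos: [0.4763, -0.0182, 0.1985]
eef_rot: [-179.8, -0.1, -49.5]
contact_force: [-0.8, -0.1, 0.7]
gripper_width: 0.0877
```

Request:
send_rows([
  {"travel": [0,0,0],"spin": 7.1},
  {"travel": [0,0,0],"spin": 7.1},
  {"travel": [0,0,0],"spin": 7.1},
  {"travel": [0,0,0],"spin": 7.1},
  {"travel": [0,0,0],"spin": 7.1},
])

```text
time_s: 4.27
tcp_pos: [0.4743, -0.0234, 0.199]
eef_rot: [-179.8, 0.1, -85.3]
contact_force: [-0.1, -0.1, -0.2]
gripper_width: 0.0876
```

Request:
send_rows([
  {"travel": [0,0,0],"spin": 7.1},
  {"travel": [0,0,0],"spin": 7.1},
  {"travel": [0,0,0],"spin": 7.1},
  {"travel": [0,0,0],"spin": 7.1},
  {"travel": [0,0,0],"spin": 7.1},
])

```text
time_s: 4.68
tcp_pos: [0.4722, -0.0285, 0.1994]
eef_rot: [-179.8, 0.2, -121.2]
contact_force: [0.1, -0.1, -0.2]
gripper_width: 0.0878
```

Request:
send_rows([
  {"travel": [0,0,0],"spin": 7.1},
  {"travel": [0,0,0],"spin": 7.1},
  {"travel": [0,0,0],"spin": 7.1},
  {"travel": [0,0,0],"spin": 7.1},
  {"travel": [0,0,0],"spin": 7.1},
])

```text
time_s: 5.1
tcp_pos: [0.4701, -0.0335, 0.1999]
eef_rot: [-180.0, 0.3, -157.0]
contact_force: [-1.0, -0.2, 0.9]
gripper_width: 0.0876
```

Request:
send_rows([
  {"travel": [0,0,0],"spin": 7.1},
  {"travel": [0,0,0],"spin": 7.1},
  {"travel": [0,0,0],"spin": 7.1},
  {"travel": [0,0,0],"spin": 4},
  {"travel": [0,0,0],"spin": 0},
])

```text
time_s: 5.52
tcp_pos: [0.4679, -0.0384, 0.2003]
eef_rot: [179.9, 0.3, 176.8]
contact_force: [0.7, -0.1, 0.2]
gripper_width: 0.0877
```

Request:
send_rows([
  {"travel": [-0.009,0.035,0],"spin": -3.2},
  {"travel": [-0.009,0.04,0],"spin": 0},
  {"travel": [0,0.04,0],"spin": 0},
  {"travel": [0,0.04,0],"spin": 0},
  {"travel": [0,0.038,0],"spin": 0},
])

```text
time_s: 5.93
tcp_pos: [0.4869, 0.1509, 0.2018]
eef_rot: [179.9, 0.4, -179.9]
contact_force: [1.0, -0.2, 0.4]
gripper_width: 0.0879
```

Request:
send_rows([
  {"travel": [0,0,0.03],"spin": 0},
  {"travel": [0,0,0.02],"spin": 0},
  {"travel": [0,0,0],"spin": 0},
])

```text
time_s: 6.18
tcp_pos: [0.4889, 0.1579, 0.152]
eef_rot: [179.7, 0.6, -179.0]
contact_force: [-0.3, -1.2, -0.4]
gripper_width: 0.0874
```

```bash
cat >> h.py <<'E'
def wcloud():
    c=r.get_calibration("wrist"); im,d=r.capture("wrist")
    f=200/np.tan(np.radians(c["fov_y"]/2))
    v,u=np.mgrid[:400,:640]; dx,dy=u-c["cx"],v-c["cy"]; rr=np.hypot(dx,dy)+1e-9; th=rr/f
    ok=(d>0)&(th<1.4); t=np.tan(np.clip(th,0,1.4))
    p=np.stack([dx/rr*t*d,dy/rr*t*d,d],-1)[ok]
    M=R.from_euler('xyz',c["orientation"],degrees=True).as_matrix()
    return c,im,p@M.T+c["origin"]
def circ(P,x,y,lo,hi,h=.04):
    q=P[(abs(P[:,0]-x)<h)&(abs(P[:,1]-y)<h)&(P[:,2]>lo)&(P[:,2]<hi)]
    return (len(q),q.mean(0).round(4),cv2.minEnclosingCircle(q[:,:2].astype(np.float32))) if len(q) else 0
E
python3 - <<'E'
from h import *
s=r.get_state(); print(s["tcp_pos"],s["eef_rot"],s["joints"],s["time_s"])
c,im,P=wcloud(); print(circ(P,.486,.1555,.079,.09)); print(c["origin"])
for q in r.pinpoint("wrist","jar_center")[:2]: print(q["conf"],w("wrist",q["at"],c))
cv2.imwrite("pics/w2.png",im)
E
```

```text
[0.4888887  0.15792206 0.15204766] [ 179.73778499    0.62103217 -179.02720213] [  39.98188688    7.00542466  -23.90917108    0.21963003  -58.43796962
 -129.12156971] 6.1833
(1933, array([0.4841, 0.1544, 0.0828]), ((0.48470911383628845, 0.15401168167591095), 0.02242918871343136))
[0.41459528 0.15571424 0.33697091]
0.75 [0.48661881 0.15501185 0.04106275]
```

View pics/w2.png

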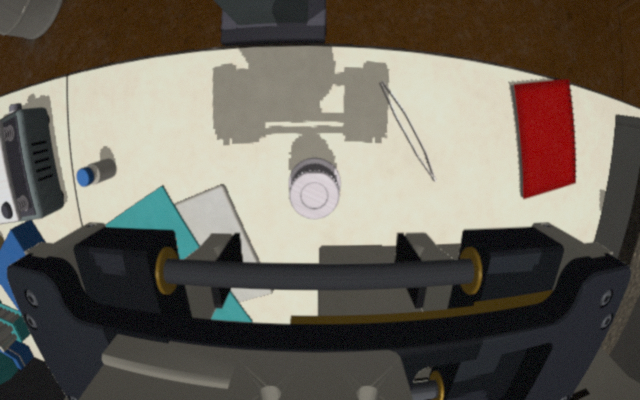

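The lid is at (314,192), centred between the fingers and clear of the tweezers at (405,130). I'll descend now.

Request:
send_rows([
  {"travel": [0.0035,-0.0037,0.02],"spin": 1},
  {"travel": [0,0,0.025],"spin": 0},
  {"travel": [0,0,0.02],"spin": 0},
  {"travel": [0,0,0],"spin": 0},
])

```text
time_s: 6.62
tcp_pos: [0.4924, 0.1533, 0.0956]
eef_rot: [179.4, 1.3, 179.9]
contact_force: [-0.2, 0.3, -0.7]
gripper_width: 0.0875
```

Request:
send_rows([
  {"travel": [0.008,0.001,0.0],"spin": 0},
  {"travel": [0,0,0.0],"spin": 0},
])

```text
time_s: 6.78
tcp_pos: [0.4852, 0.1534, 0.0979]
eef_rot: [179.4, 1.4, 179.9]
contact_force: [-0.5, -0.0, -0.3]
gripper_width: 0.0877
```

Request:
send_rows([
  {"travel": [0.0005,0.0005,0.01],"spin": 0},
  {"travel": [0.0005,0,0.01],"spin": 0},
  {"travel": [0.0005,0,0.01],"spin": 0},
  {"travel": [0.0005,0,0.01],"spin": 0},
  {"travel": [0.0005,0,0],"spin": 0},
])

```text
time_s: 7.2
tcp_pos: [0.4869, 0.1565, 0.0609]
eef_rot: [179.0, 2.0, 179.9]
contact_force: [-0.6, -1.0, -0.4]
gripper_width: 0.0874
```

Request:
send_rows([
  {"travel": [0,0,0],"spin": 0},
  {"travel": [0,0,0],"spin": 0},
  {"travel": [0,0,0],"spin": 0},
  {"travel": [0,0,0],"spin": 0},
  {"travel": [0,0,0],"spin": 0},
])

```text
time_s: 7.62
tcp_pos: [0.4877, 0.1571, 0.0621]
eef_rot: [179.0, 2.0, 180.0]
contact_force: [0.0, 0.3, -0.4]
gripper_width: 0.0875
```

Request:
send_rows([
  {"travel": [0,0,-0.02],"spin": 0},
  {"travel": [0,0,-0.02],"spin": 0},
  {"travel": [0,0,0],"spin": 0},
])

```text
time_s: 7.87
tcp_pos: [0.486, 0.156, 0.1032]
eef_rot: [179.0, 2.0, 180.0]
contact_force: [-0.1, 0.6, 0.2]
gripper_width: 0.0879
```

Request:
send_rows([
  {"travel": [0,0,-0.025],"spin": 0},
  {"travel": [0,0,-0.025],"spin": 0},
  {"travel": [0,0,0],"spin": 0},
])

```text
time_s: 8.12
tcp_pos: [0.484, 0.155, 0.1554]
eef_rot: [179.0, 2.0, 180.0]
contact_force: [0.0, 0.3, 0.3]
gripper_width: 0.0877
```

Request:
send_rows([
  {"travel": [0.02,0,0],"spin": 0},
  {"travel": [0.02,0,0],"spin": 0},
  {"travel": [0,0,0],"spin": 0},
])

```text
time_s: 8.37
tcp_pos: [0.4444, 0.1557, 0.1552]
eef_rot: [178.8, 2.2, 179.9]
contact_force: [-0.5, -0.4, -0.8]
gripper_width: 0.0878
```

Request:
send_rows([
  {"travel": [-0.02,0,0],"spin": 0},
  {"travel": [-0.02,0,0],"spin": 0},
  {"travel": [0,0,0],"spin": 0},
])

```text
time_s: 8.62
tcp_pos: [0.4845, 0.1563, 0.1577]
eef_rot: [178.7, 2.3, -179.9]
contact_force: [1.0, -0.3, 0.3]
gripper_width: 0.0876
```

Request:
send_rows([
  {"travel": [0,0.0,0],"spin": 5},
  {"travel": [0,0,0],"spin": 5},
  {"travel": [0,0,0],"spin": -5},
  {"travel": [0,0,0],"spin": -5},
  {"travel": [0,0,0],"spin": 0},
])

```text
time_s: 9.03
tcp_pos: [0.4851, 0.156, 0.1557]
eef_rot: [178.7, 2.3, 179.6]
contact_force: [0.0, 0.5, -0.1]
gripper_width: 0.0878
```

Request:
send_rows([
  {"travel": [0.0012,-0.0013,0.035],"spin": 0},
  {"travel": [0.0012,-0.0013,0.035],"spin": 0},
  {"travel": [0.0012,-0.0013,0.025],"spin": 0},
  {"travel": [0,0,0],"spin": 0},
])

```text
time_s: 9.37
tcp_pos: [0.4875, 0.1558, 0.0599]
eef_rot: [178.4, 2.6, 179.1]
contact_force: [-0.3, -0.7, 0.3]
gripper_width: 0.0874
```

```bash
python3 - <<'E'
from h import *
s=r.get_state(); print(s["tcp_pos"],s["eef_rot"],s["joints"],s["joint_torque"].round(2),s["qd"].round(1))
E
```

```text
[0.48752462 0.15580782 0.05991858] [178.35905711   2.61847224 179.07044089] [  40.1435232    11.39047109  -33.04823711    0.71360223  -42.51147044
 -131.54876946] [  0.29 -38.93  23.47   5.77   1.44   0.07] [ 0.  -1.9  2.2  1.  -3.4 -1.4]
```

Request:
send_rows([
  {"travel": [0.002,-0.0018,0.0135],"spin": -0.9},
  {"travel": [0,0,0],"spin": 0},
])

```text
time_s: 9.53
tcp_pos: [0.4857, 0.154, 0.0459]
eef_rot: [178.5, 2.5, 179.8]
contact_force: [-1.2, -1.2, -0.0]
gripper_width: 0.0874
```

Positioned; closing gently first, then firmly.

Request:
send_rows([
  {"travel": [0,0,0],"spin": 0},
  {"travel": [0,0,0],"spin": 0},
  {"travel": [0,0,0],"spin": 0},
  {"travel": [0,0,0],"spin": 0},
  {"travel": [0,0,0],"spin": 0},
], gripper=-1, squeeze=15)

```text
time_s: 9.95
tcp_pos: [0.489, 0.1562, 0.0518]
eef_rot: [178.3, 2.9, 179.6]
contact_force: [-0.1, 0.8, -0.1]
gripper_width: 0.0599
```

Request:
send_rows([
  {"travel": [0,0,0],"spin": 0},
  {"travel": [0,0,0],"spin": 0},
], gripper=-1, squeeze=60)

```text
time_s: 10.12
tcp_pos: [0.4897, 0.1568, 0.0532]
eef_rot: [178.2, 3.0, 179.6]
contact_force: [-0.3, -0.4, 0.2]
gripper_width: 0.0469
```

Request:
send_rows([
  {"travel": [0.0005,-0.0003,0.001],"spin": 0},
  {"travel": [0.004,-0.002,0.006],"spin": 0},
  {"travel": [0.0003,-0.0002,0.0005],"spin": 0},
], gripper=0.2, squeeze=40)

```text
time_s: 10.37
tcp_pos: [0.4853, 0.1546, 0.0454]
eef_rot: [178.1, 3.1, 179.6]
contact_force: [0.3, 0.5, -0.5]
gripper_width: 0.0524
```

Request:
send_rows([
  {"travel": [-0.0003,-0.0003,0.0006],"spin": 0},
  {"travel": [0.0003,-0.0003,0.0006],"spin": 0},
  {"travel": [0.0003,-0.0003,0.0006],"spin": 0},
], gripper=-1, squeeze=30)

```text
time_s: 10.62
tcp_pos: [0.4854, 0.1539, 0.0434]
eef_rot: [178.1, 3.1, 179.6]
contact_force: [-2.3, -0.3, 10.8]
gripper_width: 0.0431
```

Request:
send_rows([
  {"travel": [0,0,-0.001],"spin": 0},
  {"travel": [0,0,0],"spin": 0},
  {"travel": [0,0,-0.001],"spin": 0},
], squeeze=60)

```text
time_s: 10.87
tcp_pos: [0.4842, 0.1532, 0.0444]
eef_rot: [178.2, 3.0, 179.6]
contact_force: [-0.3, -0.5, -3.5]
gripper_width: 0.0427
```

```bash
python3 - <<'E'
from h import *
s=r.get_state(); print(s["tcp_pos"],s["eef_rot"],s["contact_force"],s["moment"],s["gripper_width"])
E
```

```text
[0.48417966 0.15319741 0.04439759] [178.21323487   2.97107541 179.59036638] [-0.3077564  -0.46979232 -3.4816374 ] [-0.15524418  0.16806442  0.01436702] 0.04270623113768606
```

Request:
send_rows([
  {"travel": [0,0,-0.02],"spin": 0},
  {"travel": [0,0,-0.035],"spin": 0},
  {"travel": [0,0,-0.04],"spin": 0},
  {"travel": [0,0,-0.04],"spin": 0},
  {"travel": [0,0,-0.035],"spin": 0},
])

```text
time_s: 11.28
tcp_pos: [0.4679, 0.1431, 0.2092]
eef_rot: [179.0, 1.7, 179.5]
contact_force: [1.5, 0.9, -3.9]
gripper_width: 0.0427
```

Request:
send_rows([
  {"travel": [0,-0.025,-0.005],"spin": 0},
  {"travel": [0,-0.04,-0.002],"spin": 0},
  {"travel": [0,-0.04,0],"spin": 0},
  {"travel": [0,-0.04,0],"spin": 0},
  {"travel": [0,-0.04,0],"spin": 0},
])

```text
time_s: 11.7
tcp_pos: [0.4697, -0.04, 0.2222]
eef_rot: [178.5, 2.6, -179.9]
contact_force: [1.1, 0.8, -3.8]
gripper_width: 0.0426
```

Request:
send_rows([
  {"travel": [0,-0.04,0],"spin": 0},
  {"travel": [0,-0.04,0],"spin": 0},
  {"travel": [0.001,-0.04,0],"spin": 0},
  {"travel": [0.001,-0.04,0],"spin": 0},
  {"travel": [0.001,-0.03,0],"spin": 0},
])

```text
time_s: 12.12
tcp_pos: [0.4624, -0.2391, 0.2156]
eef_rot: [178.3, 2.5, -179.9]
contact_force: [1.7, 0.2, -2.7]
gripper_width: 0.0426
```

Request:
send_rows([
  {"travel": [0,-0.012,0],"spin": 0},
  {"travel": [0,0,0],"spin": 0},
  {"travel": [0,0,0],"spin": 0},
])

```text
time_s: 12.37
tcp_pos: [0.4592, -0.2574, 0.2122]
eef_rot: [178.3, 2.1, 179.6]
contact_force: [-0.1, -0.1, -3.3]
gripper_width: 0.0424
```

```bash
python3 - <<'E'
from h import *
s=r.get_state(); print(s["tcp_pos"],s["eef_rot"],s["joints"],s["time_s"])
c,im,P=wcloud(); print("ring",circ(P,.459,-.288,.130,.143))
for t in ("jar_center","holder_mouth"):
    for q in r.pinpoint("wrist",t)[:1]: print(t,q["conf"],w("wrist",q["at"],c).round(4))
cv2.imwrite("pics/w3.png",im)
ims=[]
for k in ("scene","side"):
    im2,d=r.capture(k)
    for t in ("jar_center","holder_mouth"):
        for q in r.pinpoint(k,t)[:1]: print(k,t,q["conf"],w(k,q["at"]).round(4))
    kc=r.get_calibration(k); M=R.from_euler('xyz',kc["orientation"],degrees=True).as_matrix()
    p=M.T@(np.array([.459,-.289,.17])-kc["origin"]); f=200/np.tan(np.radians(kc["fov_y"]/2))
    u,v=int(p[0]/p[2]*f+kc["cx"]),int(p[1]/p[2]*f+kc["cy"])
    ims.append(cv2.resize(im2[max(v-60,0):v+60,u-70:u+70],(420,360),interpolation=cv2.INTER_CUBIC))
cv2.imwrite("pics/s3.png",cv2.resize(np.hstack(ims),(800,343)))
E
```

```text
[ 0.45919688 -0.2574419   0.2122102 ] [178.27340988   2.11755205 179.62894775] [ -9.61116128   5.29193868 -16.59436073  -2.23223106 -66.31679819
 -79.86330318] 12.3667
ring (1208, array([ 0.4544, -0.2973,  0.1364]), ((0.45942583680152893, -0.2924027740955353), 0.03362494707107544))
jar_center 0.56 [ 4.599e-01 -2.916e-01 -4.000e-04]
holder_mouth 0.86 [ 0.4635 -0.2846  0.1414]
scene jar_center 0.84 [ 0.459  -0.2518  0.2101]
side jar_center 0.62 [ 0.4582 -0.2518  0.214 ]
side holder_mouth 0.57 [ 0.4558 -0.2904  0.1361]
```

View pics/w3.png

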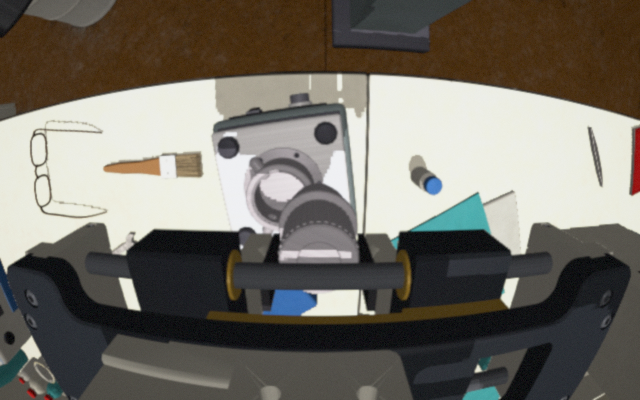

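View pics/s3.png

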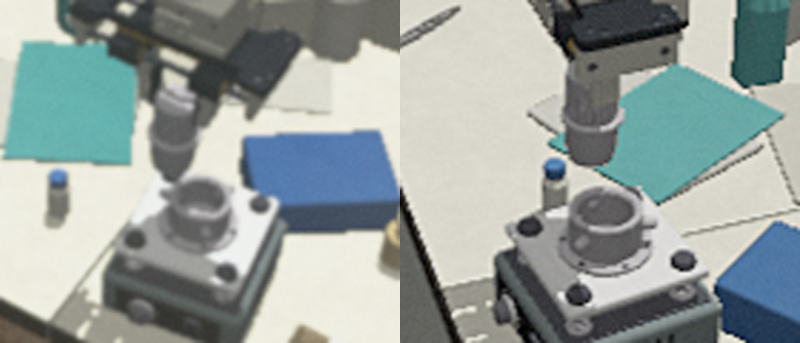

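The wrist view shows the holder bore at (278,190) with the jar partly in front. The side crops show the jar held upright, up and left of the holder. I'll fit the ring annulus and the jar axis from depth.

```bash
cat >> h.py <<'E'
from scipy.optimize import least_squares
def cloud(c):
    im,d=r.capture(c); k=r.get_calibration(c); f=200/np.tan(np.radians(k["fov_y"]/2))
    v,u=np.mgrid[:400,:640]; m=d>0
    p=np.stack([(u-k["cx"])/f*d,(v-k["cy"])/f*d,d],-1)[m]
    return p@R.from_euler('xyz',k["orientation"],degrees=True).as_matrix().T+k["origin"]
def ring(P,z=.138):
    q=P[(abs(P[:,0]-.46)<.05)&(abs(P[:,1]+.288)<.05)&(abs(P[:,2]-z)<.004)][:,:2]
    best=None
    for x in np.arange(.445,.475,.0005):
        for y in np.arange(-.303,-.273,.0005):
            dd=np.hypot(q[:,0]-x,q[:,1]-y); s=((dd>.0235)&(dd<.031)).sum()
            if best is None or s>best[0]: best=[s,[(x,y)]]
            elif s==best[0]: best[1].append((x,y))
    return best[0],len(q),np.mean(best[1],0).round(4)
def jaxis(P,x,y,zlo,zhi,rad=.022):
    q=P[(np.hypot(P[:,0]-x,P[:,1]-y)<.035)&(P[:,2]>zlo)&(P[:,2]<zhi)]; zm=(zlo+zhi)/2
    g=lambda a:np.hypot(q[:,0]-a[0]-a[2]*(q[:,2]-zm),q[:,1]-a[1]-a[3]*(q[:,2]-zm))-rad
    s=least_squares(g,[x,y,0,0],loss="soft_l1",f_scale=.001)
    return len(q),s.x.round(4),np.sqrt(np.mean(s.fun**2)).round(4)
E
python3 - <<'E'
from h import *
t=r.get_state()["tcp_pos"]; foot=t[2]-.0437; print(t,foot)
_,_,P=wcloud(); print("wrist",ring(P))
for k in ("scene","side"):
    P=cloud(k); print(k,ring(P),jaxis(P,t[0],t[1]+.002,foot+.014,foot+.035))
    q=P[np.hypot(P[:,0]-t[0],P[:,1]-t[1])<.03]; print(" zmin",np.percentile(q[q[:,2]>.15][:,2],[0,1,3]).round(4))
print(r.get_state()["tcp_pos"])
E
```

```text
[ 0.46037729 -0.25618582  0.21340981] 0.1697098089251266
wrist (np.int64(1065), 1105, array([ 0.4615, -0.289 ]))
scene (np.int64(137), 152, array([ 0.4585, -0.288 ])) (82, array([ 0.4596, -0.2538, -0.0202,  0.0333]), np.float64(0.0012))
 zmin [0.1692 0.1748 0.1818]
side (np.int64(146), 170, array([ 0.459 , -0.2917])) (125, array([ 0.4583, -0.257 ,  0.0471, -0.0443]), np.float64(0.0013))
 zmin [0.1683 0.1702 0.1737]
[ 0.46022204 -0.25653876  0.21327588]
```

Request:
send_rows([
  {"travel": [0,-0.017,0.004],"spin": 0},
  {"travel": [0,-0.017,0.005],"spin": 0},
  {"travel": [0,0,0.006],"spin": 0},
  {"travel": [0,0,0.0],"spin": 0},
])

```text
time_s: 13.3
tcp_pos: [0.4615, -0.2904, 0.1975]
eef_rot: [178.3, 2.4, 179.9]
contact_force: [-0.5, -0.0, -3.8]
gripper_width: 0.0428
```

```bash
python3 - <<'E'
from h import *
s=r.get_state(); t=s["tcp_pos"]; foot=t[2]-.0437; print(t,foot,s["eef_rot"])
for k in ("scene","side"):
    P=cloud(k); print(k,ring(P),jaxis(P,t[0],t[1]+.002,foot+.014,foot+.035),jaxis(P,t[0],t[1]+.001,.15,foot+.035))
print(r.get_state()["tcp_pos"])
E
```

```text
[ 0.46152634 -0.2904063   0.19751251] 0.15381250843406657 [178.33435474   2.35314315 179.92069013]
scene (np.int64(99), 106, array([ 0.4588, -0.288 ])) (81, array([ 0.4608, -0.2885, -0.0276, -0.0568]), np.float64(0.0012)) (113, array([ 0.4614, -0.2881, -0.0634, -0.0487]), np.float64(0.0012))
side (np.int64(108), 123, array([ 0.458 , -0.2935])) (130, array([ 0.4596, -0.291 , -0.0029, -0.068 ]), np.float64(0.0013)) (194, array([ 0.4598, -0.2904, -0.0314, -0.0775]), np.float64(0.0013))
[ 0.46200492 -0.2904152   0.19865555]
```

Request:
send_rows([
  {"travel": [0.002,-0.0005,0.003],"spin": 0},
  {"travel": [0.0005,-0.0003,0.007],"spin": 0},
  {"travel": [0.0005,-0.0003,0.007],"spin": 0},
  {"travel": [0.0003,-0.0003,0.004],"spin": 0},
])

```text
time_s: 13.73
tcp_pos: [0.4604, -0.2903, 0.1779]
eef_rot: [178.4, 2.6, -179.9]
contact_force: [-0.5, -0.5, -3.5]
gripper_width: 0.0424
```

Request:
send_rows([
  {"travel": [0.0007,-0.0006,0.003],"spin": 0},
  {"travel": [0.0002,-0.0002,0.003],"spin": 0},
  {"travel": [0.0002,-0.0002,0.003],"spin": 0},
])

```text
time_s: 13.98
tcp_pos: [0.4602, -0.2906, 0.1677]
eef_rot: [178.4, 2.7, -179.9]
contact_force: [1.6, 1.7, 0.5]
gripper_width: 0.0424
```

Request:
send_rows([
  {"travel": [0,0,0.0007],"spin": 7},
  {"travel": [0,0,0.0007],"spin": 7},
  {"travel": [0,0,0.0007],"spin": 7},
  {"travel": [0,0,0.0007],"spin": 7},
])

```text
time_s: 14.32
tcp_pos: [0.4617, -0.2904, 0.1642]
eef_rot: [177.3, 1.7, 151.5]
contact_force: [-0.5, 0.3, -2.7]
gripper_width: 0.0423
```

```bash
cat > st.py <<'E'
from h import *
s=r.get_state()
for k in ("tcp_pos","eef_rot","contact_force","moment","time_s"): print(k,np.round(s[k],4))
E
python3 st.py
```

```text
tcp_pos [ 0.4617 -0.2904  0.1642]
eef_rot [177.3113   1.7058 151.5468]
contact_force [-0.5391  0.3451 -2.714 ]
moment [-0.3994  0.2794  0.0259]
time_s 14.3167
```

Request:
send_rows([
  {"travel": [0,0,0.0006],"spin": -7},
  {"travel": [0,0,0.0006],"spin": -7},
  {"travel": [0,0,0.0006],"spin": -7},
  {"travel": [0,0,0.0006],"spin": -7},
  {"travel": [0,0,0.0006],"spin": -7},
])

```text
time_s: 14.73
tcp_pos: [0.4621, -0.2895, 0.1611]
eef_rot: [178.7, 3.0, -173.9]
contact_force: [-0.8, 5.1, 0.4]
gripper_width: 0.0424
```

```bash
python3 st.py
```

```text
tcp_pos [ 0.4621 -0.2895  0.1611]
eef_rot [ 178.6777    2.9539 -173.9097]
contact_force [-0.7726  5.0832  0.424 ]
moment [ 1.7909  0.3756 -0.0198]
time_s 14.7333
```

Request:
send_rows([
  {"travel": [0,0.0005,0.0006],"spin": 7},
  {"travel": [0,0,0.0006],"spin": 7},
  {"travel": [0,0,0.0006],"spin": 7},
  {"travel": [0,0,0.0006],"spin": 7},
  {"travel": [0,0,0.0006],"spin": 7},
])

```text
time_s: 15.15
tcp_pos: [0.4623, -0.2906, 0.1596]
eef_rot: [177.4, 1.8, 151.6]
contact_force: [-2.6, -1.6, 1.2]
gripper_width: 0.0423
```

```bash
python3 st.py
```

```text
tcp_pos [ 0.4623 -0.2906  0.1596]
eef_rot [177.4085   1.8065 151.6154]
contact_force [-2.5729 -1.5565  1.1977]
moment [-0.5167  0.6442  0.1124]
time_s 15.15
```

Request:
send_rows([
  {"travel": [0,0,0.0008],"spin": -7},
  {"travel": [0,0,0.0008],"spin": -7},
  {"travel": [0,0,0.0008],"spin": -7},
  {"travel": [0,0,0.0008],"spin": -7},
])

```text
time_s: 15.48
tcp_pos: [0.4626, -0.2899, 0.1579]
eef_rot: [178.5, 2.9, 179.0]
contact_force: [-2.8, 4.9, 2.6]
gripper_width: 0.0426
```

```bash
python3 st.py
```

```text
tcp_pos [ 0.4626 -0.2899  0.1579]
eef_rot [178.4851   2.8586 178.9687]
contact_force [-2.8089  4.9446  2.5563]
moment [1.9871 0.8745 0.0267]
time_s 15.4833
```

Request:
send_rows([
  {"travel": [0.0004,0.0003,0.0007],"spin": 7},
  {"travel": [0,0,0.0007],"spin": 7},
  {"travel": [0,0,0.0007],"spin": 7},
  {"travel": [0,0,0.0007],"spin": 7},
])

```text
time_s: 15.82
tcp_pos: [0.463, -0.2906, 0.1578]
eef_rot: [177.5, 2.0, 151.7]
contact_force: [-3.8, -0.8, 2.6]
gripper_width: 0.0427
```

```bash
cat > look.py <<'E'
from h import *
import sys
ims=[]
for k in ("scene","side"):
    im2,d=r.capture(k)
    kc=r.get_calibration(k); M=R.from_euler('xyz',kc["orientation"],degrees=True).as_matrix()
    p=M.T@(np.array([.459,-.289,.15])-kc["origin"]); f=200/np.tan(np.radians(kc["fov_y"]/2))
    u,v=int(p[0]/p[2]*f+kc["cx"]),int(p[1]/p[2]*f+kc["cy"])
    ims.append(cv2.resize(im2[max(v-32,0):v+32,u-36:u+36],(400,356),interpolation=cv2.INTER_CUBIC))
    for t in ("jar_center",):
        for q in r.pinpoint(k,t)[:1]: print(k,t,q["conf"],w(k,q["at"]).round(4))
cv2.imwrite(sys.argv[1],np.hstack(ims))
E
python3 st.py; python3 look.py pics/s4.png
```

```text
tcp_pos [ 0.463  -0.2906  0.1578]
eef_rot [177.4517   2.0205 151.7079]
contact_force [-3.7618 -0.8386  2.6243]
moment [-0.7835  1.4128  0.2985]
time_s 15.8167
scene jar_center 0.52 [ 0.4605 -0.2887  0.1534]
side jar_center 0.84 [ 0.4619 -0.2913  0.1573]
```

View pics/s4.png

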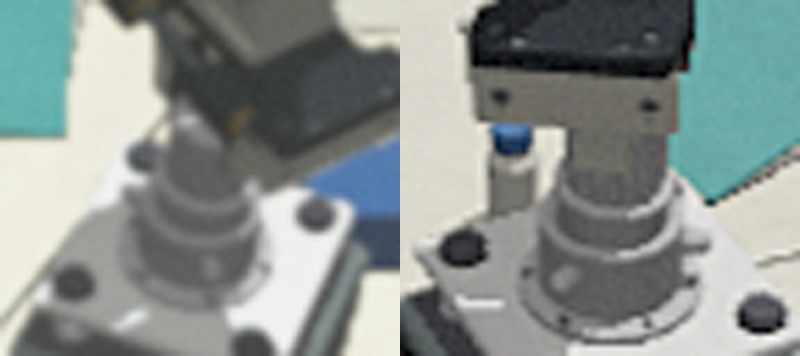

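The jar sits in the holder with its collar still about 12 mm above the rim (side crop, collar at (612,235)). I'll keep twisting with slightly more feed, easing off in x.

Request:
send_rows([
  {"travel": [0.001,-0.0005,0.001],"spin": -7},
  {"travel": [0.0003,0,0.001],"spin": -7},
  {"travel": [0,0,0.001],"spin": -7},
  {"travel": [0,0,0.001],"spin": -7},
  {"travel": [0,0,0.001],"spin": -7},
])

```text
time_s: 16.43
tcp_pos: [0.4628, -0.2893, 0.1546]
eef_rot: [179.1, 3.3, -171.6]
contact_force: [-1.6, 1.3, 6.6]
gripper_width: 0.0425
```

```bash
python3 st.py
```

```text
tcp_pos [ 0.4628 -0.2893  0.1546]
eef_rot [ 179.1065    3.3199 -171.6068]
contact_force [-1.5674  1.2547  6.6294]
moment [ 0.7442  0.4762 -0.229 ]
time_s 16.4333
```

Request:
send_rows([
  {"travel": [0,0,0.0006],"spin": 7},
  {"travel": [0,0,0.0006],"spin": 7},
  {"travel": [0,0,0.0006],"spin": 7},
  {"travel": [0,0,0.0006],"spin": 7},
  {"travel": [0,0,0.0006],"spin": 7},
])

```text
time_s: 16.85
tcp_pos: [0.4635, -0.2905, 0.1551]
eef_rot: [177.6, 2.4, 155.0]
contact_force: [-1.2, 3.5, 5.6]
gripper_width: 0.0428
```

```bash
python3 st.py
```

```text
tcp_pos [ 0.4635 -0.2905  0.1551]
eef_rot [177.5699   2.4487 154.9918]
contact_force [-1.2472  3.5016  5.6224]
moment [1.4106 0.3925 0.2902]
time_s 16.85
```

Request:
send_rows([
  {"travel": [0,0,0.0009],"spin": -7},
  {"travel": [0,0,0.0009],"spin": -7},
  {"travel": [0,0,0.0009],"spin": -7},
  {"travel": [0,0,0.0009],"spin": -7},
  {"travel": [0,0,0.0009],"spin": -7},
])

```text
time_s: 17.27
tcp_pos: [0.4636, -0.2891, 0.1531]
eef_rot: [179.3, 3.5, -170.0]
contact_force: [-4.3, 1.7, 7.0]
gripper_width: 0.0423
```

Request:
send_rows([
  {"travel": [0,0,0.0008],"spin": 7},
  {"travel": [0,0,0.0008],"spin": 7},
  {"travel": [0,0,0.0008],"spin": 7},
  {"travel": [0,0,0.0008],"spin": 7},
  {"travel": [0,0,0.0008],"spin": 7},
])

```text
time_s: 17.68
tcp_pos: [0.4648, -0.2902, 0.1529]
eef_rot: [177.7, 2.8, 156.7]
contact_force: [-4.8, 1.4, 5.7]
gripper_width: 0.0424
```

```bash
python3 st.py
```

```text
tcp_pos [ 0.4648 -0.2902  0.1529]
eef_rot [177.6557   2.7676 156.6549]
contact_force [-4.785   1.3957  5.7484]
moment [0.965  1.6775 0.4897]
time_s 17.6833
```

Request:
send_rows([
  {"travel": [0.0012,-0.0005,0.001],"spin": -7.1},
  {"travel": [0.0004,0,0.001],"spin": -7.1},
  {"travel": [0.0003,0,0.001],"spin": -7.1},
  {"travel": [0.0003,0,0.001],"spin": -7.1},
  {"travel": [0.0003,0,0.001],"spin": -7.1},
])

```text
time_s: 18.1
tcp_pos: [0.4616, -0.2898, 0.1486]
eef_rot: [179.6, 3.6, -168.2]
contact_force: [-1.3, 1.6, 3.3]
gripper_width: 0.0428
```

Request:
send_rows([
  {"travel": [0.0003,0,0.0009],"spin": 7.1},
  {"travel": [0.0003,0,0.0009],"spin": 7.1},
  {"travel": [0.0003,0,0.0009],"spin": 7.1},
  {"travel": [0.0003,0,0.0009],"spin": 7.1},
  {"travel": [0.0003,0,0.0009],"spin": 7.1},
])

```text
time_s: 18.52
tcp_pos: [0.4623, -0.2897, 0.1455]
eef_rot: [177.7, 3.0, 158.0]
contact_force: [-1.1, 1.2, 2.3]
gripper_width: 0.0424
```

```bash
python3 st.py
```

```text
tcp_pos [ 0.4623 -0.2897  0.1455]
eef_rot [177.6851   3.0044 157.9737]
contact_force [-1.0539  1.2093  2.3031]
moment [0.234  0.4649 0.609 ]
time_s 18.5167
```

```bash
python3 look.py pics/s5.png
```

```text
scene jar_center 0.69 [ 0.463  -0.2883 -0.0019]
side jar_center 0.65 [ 0.4588 -0.2892  0.1432]
```

View pics/s5.png

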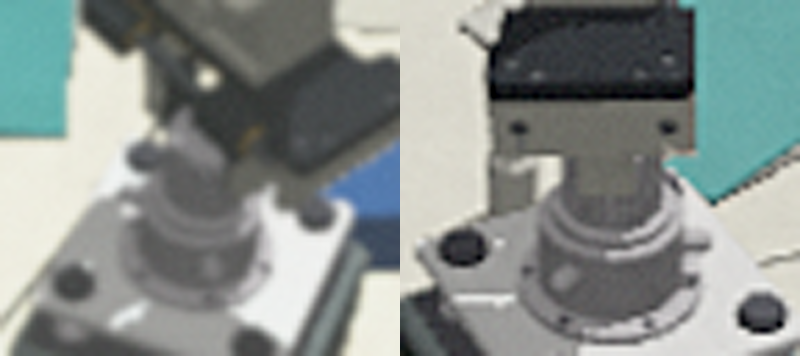

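The collar is now only a few mm above the rim (side crop, (610,235)). A few more twists.

Request:
send_rows([
  {"travel": [0.0004,0,0.0008],"spin": -7.1},
  {"travel": [0.0002,0,0.0008],"spin": -7.1},
  {"travel": [0.0002,0,0.0008],"spin": -7.1},
  {"travel": [0.0002,0,0.0008],"spin": -7.1},
  {"travel": [0.0002,0,0.0008],"spin": -7.1},
])

```text
time_s: 19.13
tcp_pos: [0.4617, -0.2892, 0.1424]
eef_rot: [179.9, 3.9, -165.5]
contact_force: [-0.3, 5.0, 5.1]
gripper_width: 0.0425
```

```bash
python3 st.py
```

```text
tcp_pos [ 0.4617 -0.2892  0.1424]
eef_rot [ 179.88      3.9189 -165.5105]
contact_force [-0.3059  5.0305  5.1346]
moment [ 1.7812  0.231  -0.4432]
time_s 19.1333
```

Request:
send_rows([
  {"travel": [0,-0.0005,0.0007],"spin": 7.1},
  {"travel": [0,0,0.0007],"spin": 7.1},
  {"travel": [0,0,0.0007],"spin": 7.1},
  {"travel": [0,0,0.0007],"spin": 7.1},
  {"travel": [0,0,0.0007],"spin": 7.1},
])

```text
time_s: 19.55
tcp_pos: [0.4637, -0.2892, 0.1418]
eef_rot: [177.7, 3.4, 161.1]
contact_force: [-3.9, 1.7, 5.9]
gripper_width: 0.0425
```

Request:
send_rows([
  {"travel": [0,0,0.0007],"spin": -7.1},
  {"travel": [0,0,0.0007],"spin": -7.1},
  {"travel": [0,0,0.0007],"spin": -7.1},
])

```text
time_s: 19.8
tcp_pos: [0.463, -0.2899, 0.1414]
eef_rot: [179.1, 3.9, -178.0]
contact_force: [-3.4, 0.7, 6.3]
gripper_width: 0.0426
```

```bash
python3 st.py
```

```text
tcp_pos [ 0.463  -0.2899  0.1414]
eef_rot [ 179.1472    3.9488 -177.9809]
contact_force [-3.4303  0.6804  6.2755]
moment [-0.0378  1.3924 -0.4967]
time_s 19.8
```

Force against depth now follows the platform spring (about 1.3 N/mm), which suggests the foot is on the floor. I'll let the platform rise, then check.

Request:
send_rows([
  {"travel": [0.001,0,-0.001],"spin": 0},
  {"travel": [0.0005,0,-0.001],"spin": 0},
  {"travel": [0,0,0],"spin": 0},
])

```text
time_s: 20.05
tcp_pos: [0.4625, -0.29, 0.1448]
eef_rot: [179.3, 4.1, -176.5]
contact_force: [0.6, 2.1, 4.3]
gripper_width: 0.0429
```

```bash
python3 st.py
```

```text
tcp_pos [ 0.4625 -0.29    0.1448]
eef_rot [ 179.2832    4.1297 -176.5225]
contact_force [0.6123 2.1098 4.3088]
moment [ 0.348   0.2035 -0.0555]
time_s 20.05
```

Request:
send_rows([
  {"travel": [0,-0.0005,-0.0005],"spin": 0},
  {"travel": [0,0,0],"spin": 0},
  {"travel": [0,0,0],"spin": 0},
])

```text
time_s: 20.3
tcp_pos: [0.4628, -0.2901, 0.1451]
eef_rot: [179.3, 4.2, -176.2]
contact_force: [0.2, 1.5, 2.6]
gripper_width: 0.0424
```

```bash
python3 st.py; python3 look.py pics/s6.png
```

```text
tcp_pos [ 0.4628 -0.2901  0.1451]
eef_rot [ 179.257     4.1629 -176.2461]
contact_force [0.1909 1.5099 2.5634]
moment [ 0.2949  0.3687 -0.1314]
time_s 20.3
scene jar_center 0.83 [ 0.4604 -0.2857  0.1428]
side jar_center 0.57 [ 0.4577 -0.2901  0.1433]
```

View pics/s6.png

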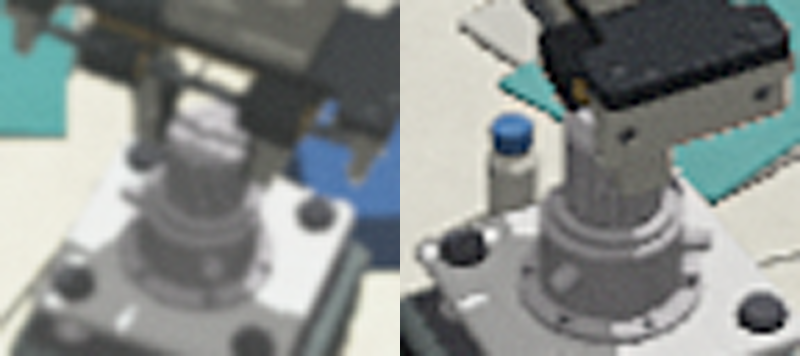

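The collar sits almost on the rim, and both networks put jar_center at 0.143 (home is 0.144). Next I'll release, rise and measure lid top against rim.

Request:
send_rows([
  {"travel": [0,0,0.0003],"spin": 0},
  {"travel": [0,0,0.0003],"spin": 0},
  {"travel": [0,0,0.0003],"spin": 0},
  {"travel": [0,0,0.0003],"spin": 0},
  {"travel": [0,0,0.0003],"spin": 0},
], gripper=1)

```text
time_s: 20.92
tcp_pos: [0.4625, -0.2904, 0.1426]
eef_rot: [179.3, 4.1, -176.3]
contact_force: [-0.3, -0.3, 0.3]
gripper_width: 0.0704
```

```bash
python3 st.py; python3 - <<'E'
from h import *
print(r.get_state()["gripper_width"])
_,_,P=wcloud()
d=np.hypot(P[:,0]-.460,P[:,1]+.290)
for n,m in(("lid",(d<.018)&(P[:,2]>.15)&(P[:,2]<.2)),("rim",(d>.0265)&(d<.03)&(P[:,2]>.128)&(P[:,2]<.143)),("plat",(d>.038)&(d<.055)&(abs(P[:,2]-.098)<.006))):
    print(n,m.sum(),np.percentile(P[m,2],[10,50,90]).round(4) if m.any() else 0)
E
```

```text
tcp_pos [ 0.4625 -0.2904  0.1426]
eef_rot [ 179.2693    4.0973 -176.2565]
contact_force [-0.2618 -0.3311  0.3252]
moment [-0.0799  0.1197  0.0081]
time_s 20.9167
0.07039082059102357
lid 1856 [0.1843 0.1853 0.1862]
rim 1013 [0.1311 0.1369 0.1379]
plat 5448 [0.0965 0.0973 0.0983]
```

Request:
send_rows([
  {"travel": [0,0,0],"spin": 0},
  {"travel": [0,0,-0.005],"spin": 0},
  {"travel": [0,0,-0.02],"spin": 0},
  {"travel": [0,0,-0.03],"spin": 0},
  {"travel": [0,0,-0.03],"spin": 0},
])

```text
time_s: 21.38
tcp_pos: [0.4524, -0.2903, 0.2233]
eef_rot: [178.9, 3.4, -176.3]
contact_force: [0.9, -0.7, -0.0]
gripper_width: 0.0877
```

Request:
send_rows([
  {"travel": [0.02,0,-0.005],"spin": 0},
  {"travel": [0,0,0],"spin": 0},
  {"travel": [0,0,0],"spin": 0},
])

```text
time_s: 21.63
tcp_pos: [0.4346, -0.2936, 0.2361]
eef_rot: [179.3, 3.9, -176.2]
contact_force: [0.7, 0.3, -0.1]
gripper_width: 0.0874
```

```bash
python3 st.py; cat > chk.py <<'E'
from h import *
c,im,P=wcloud(); cv2.imwrite("pics/w_end.png",im)
for k,P in (("wrist",P),("scene",cloud("scene")),("side",cloud("side"))):
    l=P[(np.hypot(P[:,0]-.46,P[:,1]+.29)<.03)&(P[:,2]>.18)&(P[:,2]<.192)]
    (x,y),rad=cv2.minEnclosingCircle(l[:,:2].astype(np.float32))
    x,y=(x,y) if k=="wrist" else l[:,:2].mean(0)
    d=np.hypot(P[:,0]-x,P[:,1]-y)
    l=P[(d<.016)&(abs(P[:,2]-.185)<.006)]; a=P[(d>.036)&(d<.06)&(abs(P[:,2]-.098)<.004)]
    fit=lambda q:np.linalg.lstsq(np.c_[q[:,:2]-[x,y],np.ones(len(q))],q[:,2],rcond=None)[0]
    col=P[(d>.023)&(d<.0255)&(abs(P[:,2]-.144)<.006)]; rim=P[(d>.0275)&(d<.030)&(abs(P[:,2]-.138)<.004)]
    fl,fa=fit(l),fit(a)
    print(k,(round(x,4),round(y,4),round(rad,4)),"lid",fl.round(4),"plat",fa.round(4),"diff",(fl-fa)[2].round(4),
      "collar",np.median(col[:,2]).round(4) if len(col) else 0,"rim",np.median(rim[:,2]).round(4) if len(rim) else 0)
for k in("wrist","scene","side"):
    for q in r.pinpoint(k,"jar_center")[:1]: print(k,q["conf"],w(k,q["at"],c if k=="wrist" else None).round(4))
E
python3 chk.py
```

```text
tcp_pos [ 0.4346 -0.2936  0.2361]
eef_rot [ 179.277     3.9475 -176.2384]
contact_force [ 0.6911  0.2997 -0.0617]
moment [-0.1495  0.0437  0.0188]
time_s 21.6333
wrist (0.4625, -0.2904, 0.0225) lid [-0.0153 -0.0019  0.185 ] plat [-0.0012  0.0013  0.0976] diff 0.0874 collar 0.1436 rim 0.1372
scene (np.float64(0.4589), np.float64(-0.2898), 0.0229) lid [-0.0369  0.0353  0.1866] plat [0.0009 0.0019 0.0987] diff 0.0879 collar 0.1434 rim 0.1373
side (np.float64(0.4592), np.float64(-0.2939), 0.0231) lid [-0.0336 -0.0397  0.1849] plat [0.0003 0.0031 0.0974] diff 0.0875 collar 0.1431 rim 0.1374
wrist 0.75 [ 0.4645 -0.2895  0.1444]
scene 0.8 [ 0.4615 -0.2839  0.1435]
side 0.97 [ 0.4588 -0.2888  0.1452]
```

View pics/w_end.png

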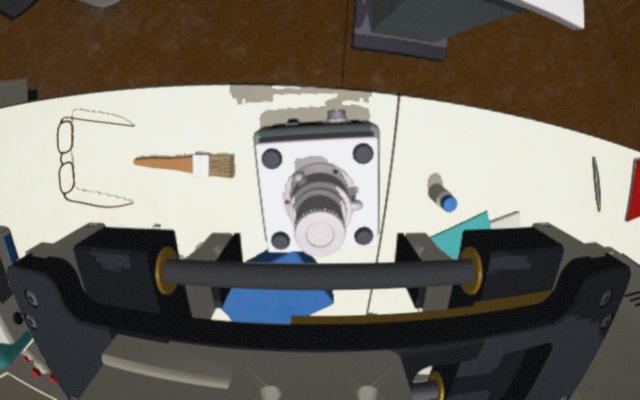

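The final view shows the jar seated in the holder at (318,220), the gripper clear, and the bottle and brush where they were. Lid above platform measures 87.4–87.9 mm (88 when home), and collar top above rim is 5.7–6.4 mm (6 when home). Handing in.

```bash
python3 -c "
from h import *
print(r.close_job())"
```

```text
the job is handed in; nothing more can be done
None
```

The jar is in the mill's holder and, by my measurements, fully home. It was released and the job handed in at about 22 s of robot time.

I gripped the jar by its lid, lowered it into the mouth and twisted it to and fro by up to about 20° each way. At the readings the force on the holder stayed at about 10.6 N or less, which is roughly 4 mm of platform travel by the given spring rate, well short of the 12 mm stops. Force was only read between moves, so brief peaks were not seen.

**Last checks after letting go (three cameras):**

| Check | Measured | Expected when home |
|---|---|---|
| Lid top above platform | 87.4 to 87.9 mm | 88 mm |
| Collar top above rim | 5.7 to 6.4 mm | 6 mm |
| Jar centre height (networks) | 143.5 to 145.2 mm | 144 mm |

- **Platform:** it is back up, and the jar stands within about 1° of upright by the wrist camera. The scene and side fits gave about 3°, but on few points.
- **Other objects:** the bottle and brush showed no change in the final wrist picture, and nothing was touched on the way. I did not re-measure the tweezers or the weights.
- **Disagreements:** the gripper had drifted to a lean of about 4° by the end, which the moves could not correct. One platform estimate taken while lifting was about 1.8 mm off the one taken under pressure, probably force noise. One mid-job network reading put the jar at bench height, which was plainly wrong.

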